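# Tighten the lock nut of a projector retrofit on a headlamp

### The job

On the back of the headlamp, the big hex nut that clamps the new projector's threaded shank is only started: turn it clockwise (seen from above) with the fingers until it is just snug on its plate. Then put the open-ended spanner that fits it on the flats and tighten the nut by one flat of the hex (60 degrees) and no more, for the plastic port cracks if it is overtightened. Take the spanner off, lay it flat on the green mat again without dropping it, and leave everything else where it is.

Things in the scene. Friction and masses are not known exactly. Their poses are not given: they have to be found in the camera images.
- headlamp: Black car headlamp lying lens down on a padded wooden cradle, fixed, it does not give. Origin on the bench straight below the nut's axis, z up; the housing reaches from -135 to +270 mm along its y and -140 to +165 mm along its x; its flat back is 132 mm above the bench. Away from the bulb port nothing on the back stands higher than 150 mm above the bench.
- port_top (a point): Centre of the round bulb port, on the nut's axis: a black neck, 98 mm diameter at its foot and 88 mm above, with a dark steel plate (82 mm diameter) on top. The point is on the plate's upper face, 165 mm above the bench. Axes as the headlamp's.
- nut_mid (a point): Centre of the steel hex nut, 174 mm above the bench, axis vertical. 41 mm across flats, 47 across corners, 14 thick: from 167 mm (on a 2 mm washer of 40 mm diameter) to 181 mm above the bench. The frame turns with the nut: flats face its +y and -y, corners point along +x and -x, repeating every 60 degrees. A dark threaded shank, 30 mm diameter, stands up through it to 200 mm.
- nut (a joint): How far the nut has been run down its thread, rad, growing clockwise seen from above: starts at 0 to 0.75; 1.4 = snug on washer and plate (a stop). Up to there it turns by hand against a steady drag of 0.25 N m, and stays where it is left (it sinks less than 1 mm, not shown).
- washer (a joint): How far nut and washer have turned together past snug, rad, growing clockwise seen from above: 0 at the start, 1.05 = one flat of the hex. Takes 0.9 N m (a hard grip forced past snug turns it too); stays where it is left.
- spanner: The spanner that fits: plain steel, open-ended, straight, 177 mm from jaw centre to handle end, 9 mm thick, 0.3 kg, flat on the mat; swaps places with the small one. Origin under the jaw centre on the lower face; +x out of the mouth, handle to -x. Handle 24 mm wide (y -12 to +12) from x = -47 to -177 mm. Balance point about x = -80 mm.
- spanner_jaw (a point): Centre of the fitting spanner's jaw, 4.5 mm above its lower face; axes as the spanner's. Gap 43 mm between parallel faces (2 mm play on the nut, which is about 0.1 rad), from its floor at x = -25 mm to the tips at x = +18 mm, bevelled inside over the last 4 mm. Head 64 mm wide.
- small_spanner: A second, smaller spanner of the same shape that does not fit: jaw gap 30 mm, 156 mm long, 7 mm thick, handle 17 mm wide. Leave it.
- mat: Green work mat, fixed, 370 mm (x) by 310 mm (y), 3 mm thick; origin at the centre of its underside, on the bench.
- screwdriver: Screwdriver, 200 mm, lying by the mat's near edge. Leave it.
- dust_cap: Round black dust cap of the lamp, 80 mm across, 26 mm high, on the bench. Leave it.
- projector: Spare projector lens unit, 75 mm across, 65 mm high, standing on the bench, glass up. Leave it.
- tape: Roll of tape, 96 mm across, 24 mm high. Leave it.
- cleaner: Small bottle of cleaner, 52 mm across, 150 mm high. Leave it.
- screw_jar: Low jar with screws, 60 mm across, 55 mm high. Leave it.
- bulb: Small headlamp bulb standing on its base, 31 mm across, 41 mm high. Leave it.
Not all that is in view belongs to the job. What is shaped like the spanner but yellow is not meant.

How it is judged:
On the way, in this order (a step that is already met when the one before it is completed fails the run):
1. the nut is turned down by the fingers until snug (at least 1.25 of 1.4 rad), and not forced past snug by more than 0.2 rad (value of joint nut above 1.25 rad and value of joint washer below 0.2 rad), for 0.1 s.
2. the spanner's jaw is on the nut (jaw centre within 15 mm of the nut's centre) and has turned it past snug by one flat (0.85 to 1.3 rad) (value of joint washer between 0.85 and 1.3 rad and distance between spanner_jaw and nut_mid below 0.015 m), for 0.1 s.
At the end, for the whole second after the job is handed in: The nut is snug (run down by 1.25 rad or more of 1.4) and tightened past snug by one flat, 0.85 to 1.3 rad; the spanner lies still and flat (within 0.1 rad, lower face within 12 mm of the bench) with its jaw centre on the green mat (value of joint nut above 1.25 rad and value of joint washer between 0.85 and 1.3 rad and height (world z) of spanner below 0.012 m and angle between spanner's own z axis and vertical below 0.1 rad and linear speed of spanner below 0.02 m/s and x of spanner in the frame of mat between -0.185 and 0.185 m and y of spanner in the frame of mat between -0.155 and 0.155 m); the robot touches nothing.
It fails at once if the nut is overtightened: more than 1.35 rad past snug (value of joint washer above 1.35 rad).
It fails at once if the nut is tightened with the fingers instead of the spanner (fingers on the nut with more than 3 N when it is more than 0.3 rad past snug) (value of joint washer above 0.3 rad and contact force between the fingers and nut above 3 N).
It fails at once if the spanner is used on the nut before it has been run down by hand (more than 3 N while the nut is 0.3 rad or more short of snug) (value of joint nut below 1.1 rad and contact force between spanner and nut above 3 N).
It fails at once if the spanner is dropped (it comes down to within 60 mm of the bench faster than 0.9 m/s) (height (world z) of spanner below 0.06 m and linear speed of spanner above 0.9 m/s).
It fails at once if a bystander is moved by more than 40 mm (distance of any of small_spanner, screwdriver, dust_cap, projector, tape, cleaner, screw_jar, bulb from where it was at the start of the episode above 0.04 m).
It also fails if it takes over 64 s, if anything falls off the work surface, if the arm or the gripper's body presses on something with over 40 N, if the wrist force passes 120 N, or if a joint passes its speed limit or range.

### The arm

A 6-joint arm with a two-finger parallel gripper is mounted at the origin on the work surface. World frame = base frame: x ahead of the robot, y to its left, z up, the work surface at z = 0. Lengths are in m, angles in rad, forces in N, time in s.
With the tool pointing down it reaches from about 0.35 to 0.775 m from the base axis. Payload 5.5 kg.
Tool frame: the origin (TCP) lies between the finger pads; the fingertips stand 22 mm ahead of it and the grasp point (between the pads) lies 3 mm ahead of it; z points along the fingers, y is the line along which they close (so a half turn about z gives the same grasp; the last joint's range is limited). The gripper opens to 85 mm and grips with 20 to 120 N. Pads are 22 mm wide; open, the fingers measure 114 mm over their backs; the gripper's body (76 mm by 85 mm) begins 54 mm behind the grasp point. The pads swing forward as they close: fully open they stand 13 mm farther back than shut.
Start: joints at [-1.366, 0.313, 0.046, 1.304, 0, 1.431], TCP at [0.194, -0.541, 0.253] pointing down, gripper open.
Joint ranges: [-2.76, 2.76], [-0.86, 1.69], [-1.03, 1.26], [-2.2, 2.34], [-1.47, 1.5], [-3.14, 3.14]. Speed limits (rad/s): [2.57, 2.57, 3.14, 3.14, 3.14, 3.14].

### API

Orientations are given as a rotation vector (axis times angle).
In Python, from workcell import arm, jaws, cams gives the robot as it stands. Calls block until the motion is done:
- arm.move_ptp(position, orientation): joint-space move of the TCP to a pose.
- arm.move_linear(position, orientation=None, rate=0.15): straight line of the TCP; orientation=None keeps the orientation; rate is the mean speed in m/s.
- arm.move_joints(angles): joint-space move.
- jaws.gripper_open() and jaws.grab(): open the fingers fully, or close them until they stop; the grip force is fixed at half the most.
- arm.hold(seconds).
- arm.solve_ik(position, orientation): joint angles nearest the present ones, or None.
- cams.capture(name): name is "side" or "top"; returns a dict with "frame" (480x640x3 uint8, blue, green, red), "range_z" (480x640 float32, m along the optical axis (not along the pixel's ray), 0 where there is no reading), "mtx" (3x3 intrinsics, pixels), "k1" (the pictures are not rectified: a ray, as slopes to the right and down, at radius r is drawn at 1 + k1 r^2 times it, then the intrinsics apply), "rvec" (rotation vector, rad) and "tvec" (3), from world to camera coordinates, as OpenCV has them. Camera axes: x right, y down, z forward; pixel columns grow to the right and rows downward; lengths in m; the calibration is good to about 2 mm. A picture is of the moment at which its call begins.
A pose or a line that the arm cannot do raises arm.PlanningError and nothing moves.
- arm.finish_job(): hands the job in; it is judged then, once.
Trained networks look in a picture, given as the dict that the camera call returned (one of the last four; its "shot" number tells which), for a name from the list of things; names that differ only in an ending like _2 or _b are one class to them, and where a whole thing is asked for, a point or a joint stands for the part that bears it (a point fixed in the world has none). Each returns a list of dicts, best first, with "confidence" (0 to 1); they miss things now and then, are a little off and sometimes report something else, mostly with a low value. They report only what shows in the picture. A call takes as long as a camera call. They do not tell look-alikes from the thing itself.
- cams.spot_in(picture, query): "point" ([x, y, z] in m, in world coordinates, good to about 4 mm: the middle of the surface that is visible of it).
- cams.cut_out(picture, query): "mask" (480x640 bool, what is visible of it).
Readings, each from a call of its own:
- arm.current_t(): time.
- arm.current_qpos(): joint angles.
- arm.current_joint_vel(): joint speeds.
- arm.current_effort(): joint torques, N m.
- arm.current_tool_pos(): TCP position.
- arm.current_tool_rot(): TCP orientation.
- arm.current_ft_force(): force on the tool from outside, world axes, zero at the start.
- arm.current_moment(): the same for the moment, N m.
- arm.current_opening(): finger opening in m.
- arm.current_gripper_force(): force on a finger pad.
Only numpy, scipy, OpenCV 4.12 (cv2) and the standard library are available. Lean on these libraries where they do the work, as an engineer would, in place of code of your own. Each camera call takes 0.05 s, during which the arm holds its last target. There are 200 camera calls.

## Working session

There is one attempt and no reset: what is moved stays moved. The work goes in short steps, each a Python script; the robot and the scene stay as the last script left them, time stands still between calls to the robot, and variables do not carry over. Pictures are saved under pics/ and viewed, at most 10 in all, crops included, and the job is handed in when it is done.

```bash
ls; mkdir -p pics
cat > h.py <<'E'
import numpy as np, cv2
from workcell import arm, jaws, cams
from scipy.spatial.transform import Rotation as R
def cloud(p):
    """world xyz for each pixel"""
    K=p["mtx"];u,v=np.meshgrid(np.arange(640),np.arange(480))
    pts=np.stack([u,v],-1).reshape(-1,1,2).astype(float)
    d=np.array([p["k1"],0,0,0,0],float)
    n=cv2.undistortPoints(pts,np.array(K,float),d).reshape(480,640,2)
    z=p["range_z"].astype(float)
    c=np.dstack([n*z[...,None],z])
    Rm=cv2.Rodrigues(np.array(p["rvec"],float))[0]
    w=(c-np.array(p["tvec"],float).ravel())@Rm
    w[z==0]=np.nan
    return w
def pix(p,X):
    q,_=cv2.projectPoints(np.array(X,float).reshape(-1,1,3),np.array(p["rvec"],float),np.array(p["tvec"],float),np.array(p["mtx"],float),np.array([p["k1"],0,0,0],float))
    return q.reshape(-1,2)
def down(yaw):
    """tool z down, tool y (closing line) at world angle yaw+90deg: tool x at angle yaw"""
    c,s=np.cos(yaw),np.sin(yaw)
    return R.from_matrix(np.array([[c,s,0],[s,-c,0],[0,0,-1]])).as_rotvec()
E
python3 - <<'E'
from h import *
for n in("top","side"):
    p=cams.capture(n); cv2.imwrite(f"pics/{n}0.png",p["frame"])
    Rm=cv2.Rodrigues(np.array(p["rvec"],float))[0]; print(n,"cam at",-Rm.T@np.ravel(p["tvec"]))
    w=cloud(p); np.savez(f"{n}0.npz",w=w,**{k:np.array(v) for k,v in p.items()})
    for q in("nut_mid","spanner","spanner_jaw","small_spanner","headlamp","mat","screwdriver","dust_cap","projector","tape","cleaner","screw_jar","bulb"):
        try:
            for r in cams.spot_in(p,q)[:3]: print(n,q,np.round(r["point"],3),round(r["confidence"],2),pix(p,r["point"]).round()[0])
        except Exception as e: print(q,e)
print(arm.current_t(),arm.current_tool_rot(),arm.current_opening())
E
```

```text
pics
top cam at [ 0.34607493 -0.15513173  1.05410907]
top nut_mid [0.532 0.151 0.177] 0.45 [159. 216.]
top spanner [ 0.216 -0.414  0.01 ] 0.92 [425. 366.]
top spanner [ 0.613 -0.315  0.011] 0.64 [378. 197.]
top spanner_jaw [ 0.612 -0.313  0.011] 0.8 [377. 197.]
top spanner_jaw [ 0.215 -0.415  0.006] 0.76 [425. 366.]
top small_spanner [ 0.576 -0.2    0.01 ] 0.8 [330. 212.]
top headlamp [0.554 0.175 0.13 ] 0.96 [156. 210.]
top mat [ 0.579 -0.2    0.008] 0.72 [330. 211.]
top mat [ 0.524 -0.239  0.   ] 0.68 [346. 234.]
top screwdriver [ 0.418 -0.288  0.02 ] 0.82 [369. 278.]
top screwdriver [ 0.408 -0.043  0.018] 0.47 [263. 282.]
top dust_cap [ 0.413 -0.043  0.018] 0.79 [263. 280.]
top projector [ 0.752 -0.155  0.055] 0.64 [311. 135.]
top projector [0.548 0.177 0.134] 0.34 [154. 212.]
top tape [ 0.633 -0.455  0.023] 0.83 [436. 188.]
top tape [0.53  0.15  0.183] 0.4 [158. 216.]
top cleaner [ 0.532 -0.461  0.098] 0.63 [451. 223.]
top screw_jar [ 0.772 -0.05   0.057] 0.59 [267. 127.]
top bulb [0.533 0.147 0.179] 0.32 [161. 215.]
side cam at [0.29103284 0.6050367  0.89876665]
side nut_mid [0.
[... 630 characters left out ...]
 192.]
side mat [ 0.524 -0.216  0.003] 0.73 [309. 265.]
side mat [ 0.635 -0.453  0.02 ] 0.45 [294. 201.]
side screwdriver [ 0.416 -0.283  0.024] 0.92 [353. 250.]
side screwdriver [ 0.755 -0.134  0.043] 0.61 [216. 262.]
side dust_cap [ 0.413 -0.028  0.018] 0.66 [334. 325.]
side tape [ 0.634 -0.456  0.02 ] 0.95 [294. 201.]
side tape [ 0.523 -0.217  0.003] 0.2 [310. 265.]
side cleaner [ 0.532 -0.456  0.075] 0.76 [326. 191.]
side cleaner [ 0.521 -0.215  0.002] 0.52 [310. 266.]
side screw_jar [ 0.78  -0.031  0.048] 0.73 [190. 287.]
side bulb [0.533 0.178 0.18 ] 0.35 [249. 348.]
side bulb [ 0.536 -0.453  0.073] 0.17 [325. 192.]
1.4 [3.09496727e+00 5.38890678e-01 1.00078001e-05] 0.08580195890323006
```

View pics/top0.png

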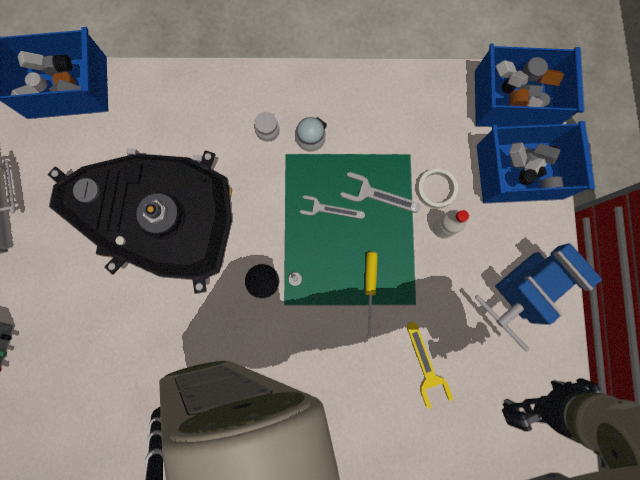

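View pics/side0.png

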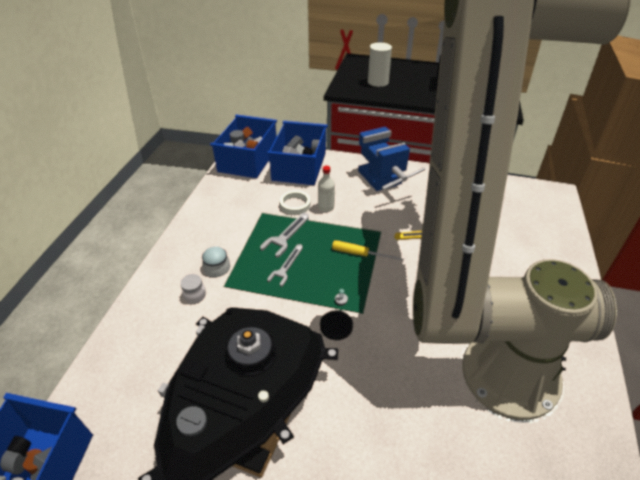

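Candidates in the top picture are the large grey spanner (378,193), the small grey one (330,209) and the yellow one (428,366, not meant). I choose the large grey one and check it, along with the nut, in one close crop.

Run:
```python
from h import *
p=cams.capture("top")
f=p["frame"]
a=cv2.resize(f[185:245,125:190],None,fx=6,fy=6,interpolation=cv2.INTER_CUBIC)
b=cv2.resize(f[160:225,295:425],None,fx=3,fy=3,interpolation=cv2.INTER_CUBIC)
im=np.zeros((360,790,3),np.uint8); im[:,:390]=a; im[:195,400:790]=b
cv2.imwrite("pics/crop1.png",im)
w=cloud(p)
for q in("spanner","small_spanner","nut_mid","mat"):
    for r in cams.cut_out(p,q)[:2]:
        m=r["mask"]; P=w[m]; P=P[~np.isnan(P[:,0])]
        v,u=np.nonzero(m); print(q,round(r["confidence"],2),m.sum(),(u.min(),u.max(),v.min(),v.max()),np.median(P,0).round(3))
        if q!="mat": np.save(f"m_{q}_{u.min()}.npy",m)
# lamp plane, nut, shank heights
s=(np.abs(w[...,0]-.532)<.06)&(np.abs(w[...,1]-.151)<.06)
for lo,hi in((.160,.170),(.176,.186),(.193,.215)):
    t=s&(w[...,2]>lo)&(w[...,2]<hi); P=w[t]; print(lo,t.sum(),P.mean(0).round(4),(P[:,:2].min(0)+P[:,:2].max(0))/2,P[:,:2].max(0)-P[:,:2].min(0))
print("mtx",p["mtx"],p["k1"])
```

```text
spanner 0.63 1032 (np.int64(407), np.int64(452), np.int64(322), np.int64(407)) [ 0.216 -0.412  0.008]
spanner 0.61 973 (np.int64(340), np.int64(420), np.int64(173), np.int64(212)) [ 0.613 -0.313  0.011]
small_spanner 0.91 402 (np.int64(305), np.int64(363), np.int64(197), np.int64(217)) [ 0.58  -0.209  0.009]
nut_mid 0.49 163 (np.int64(144), np.int64(166), np.int64(201), np.int64(223)) [0.531 0.149 0.179]
nut_mid 0.25 971 (np.int64(340), np.int64(420), np.int64(173), np.int64(212)) [ 0.613 -0.312  0.011]
mat 0.84 17884 (np.int64(284), np.int64(415), np.int64(153), np.int64(307)) [ 0.527 -0.237  0.002]
0.16 1016 [0.5388 0.1577 0.1642] [0.53853987 0.16014501] [0.08992517 0.08769194]
0.176 162 [0.5367 0.1545 0.1803] [0.54191405 0.16076321] [0.0456949  0.04451008]
0.193 192 [0.5404 0.1599 0.1978] [0.54091189 0.16051656] [0.03032556 0.0294636 ]
mtx [[444.28875457   0.         317.41321161]
 [  0.         444.28875457 240.27180953]
 [  0.           0.           1.        ]] -0.002220402694679438
```

View pics/crop1.png

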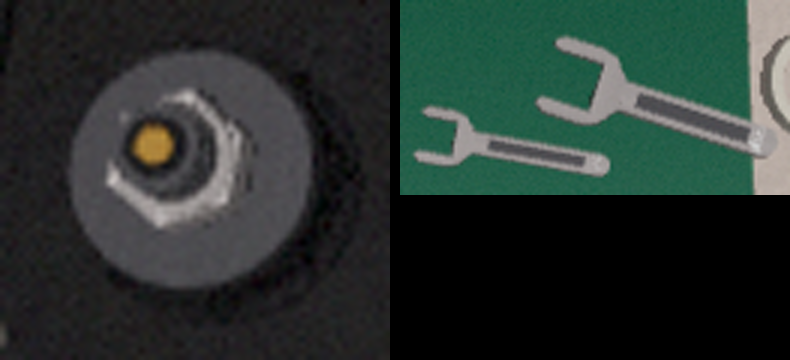

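The close crop settles it. The large spanner's jaw is at crop (580,80), and the handle ends just past the mat edge. The nut is a bright hexagon with corners near crop (185,92), (110,175), (160,225) and (240,135), its upper left hidden by the shank. Next I fit the poses.

```bash
cat >> h.py <<'E'
from scipy.ndimage import map_coordinates
def hexfit(pics,c0,z=.181,rng=.003):
    """hex yaw (mod 60deg) & centre from brightness step across top-face edges; yaw = direction of a corner"""
    best=[]
    gs=[cv2.cvtColor(p["frame"],cv2.COLOR_BGR2GRAY).astype(float) for p in pics]
    cams_=[-cv2.Rodrigues(np.array(p["rvec"],float))[0].T@np.ravel(p["tvec"]) for p in pics]
    for yaw in np.radians(np.arange(0,60,1.)):
        for dx in np.arange(-rng,rng+1e-6,.001):
            for dy in np.arange(-rng,rng+1e-6,.001):
                c=np.array([c0[0]+dx,c0[1]+dy]);sc=[]
                for p,g,cm in zip(pics,gs,cams_):
                    away=(c-cm[:2]);away/=np.linalg.norm(away);I=[];O=[]
                    for k in range(6):
                        a=yaw+np.pi/6+k*np.pi/3;n=np.array([np.cos(a),np.sin(a)]);t=np.array([-n[1],n[0]])
                        for s in np.linspace(-.010,.010,9):
                            q=n*.0205+t*s
                            if q@away>.004: continue   # may be hidden by the shank
                            I.append([*(c+q-n*.0017),z]);O.append([*(c+q+n*.0017),z])
                    f=lambda A:map_coordinates(g,pix(p,A)[:,::-1].T,order=1)
                    sc.append((f(I)-f(O)).mean())
                best.append((np.mean(sc),yaw,*c,*sc))
    best.sort(reverse=True);return np.array(best)
E
python3 - <<'E'
from h import *
T=dict(np.load("top0.npz"));S=dict(np.load("side0.npz"))
c0=(.5402,.1602)
for n,l in(("top",[T]),("side",[S])):
    b=hexfit(l,c0); print(n,np.degrees(b[:6,1]).round(),b[:6,[0,2,3]].round(4).tolist())
    # best per yaw
    d={}; [d.setdefault(round(np.degrees(r[1])),round(r[0],1)) for r in b]; print(d)
w=S["w"];s=(np.hypot(w[...,0]-.54,w[...,1]-.16)<.05)
for lo,hi in((.160,.170),(.193,.215)):
    P=w[s&(w[...,2]>lo)&(w[...,2]<hi)]; print("side",lo,P.mean(0).round(4),((P[:,:2].min(0)+P[:,:2].max(0))/2).round(4))
import glob
w=T["w"]
for q in("spanner_340","small_spanner_305"):
    m=np.load(f"m_{q}.npy");f=T["frame"].astype(int)
    m=cv2.dilate(m.astype(np.uint8),np.ones((5,5)))>0
    m&=(w[...,2]>.0065)
    P=w[m][:,:2]; a=None
    c=P.mean(0);d=np.linalg.svd(P-c,full_matrices=False)[2][0]
    for i in range(5):
        x=(P-c)@d; 
        if i==0:
            # jaw side is wider
            y=np.abs((P-c)@[-d[1],d[0]])
            if y[x<0].max()>y[x>0].max(): d=-d; x=-x
        L=x.max()-x.min(); h=(x<x.min()+.6*L)&(x>x.min()+.01)
        H=P[h]; e=np.linalg.svd(H-H.mean(0),full_matrices=False)[2][0]; d=e*np.sign(e@d); c=H.mean(0)
    x=(P-c)@d;n=np.array([-d[1],d[0]]);y=(P-c)@n
    mid=(x.max()+x.min())/2
    full=.195 if q[1]=='p' else .170
    print(q,"len",round(x.max()-x.min(),4),"yaw",round(np.degrees(np.arctan2(d[1],d[0])),1),"mid",c+mid*d,"origin",(c+(mid+.0795)*d).round(4),"width handle",np.ptp(y[h]).round(4),"jaw w",np.ptp(y).round(4),"jaw y mid",((y.max()+y.min())/2).round(4),"z",np.median(w[m][:,2]).round(4))
E
```

```text
top [50. 49. 51. 48. 52. 52.] [[61.369, 0.5412, 0.1602], [61.2187, 0.5412, 0.1602], [60.9967, 0.5412, 0.1602], [60.528, 0.5412, 0.1602], [60.1438, 0.5412, 0.1602], [59.949, 0.5402, 0.1602]]
{50: np.float64(61.4), 49: np.float64(61.2), 51: np.float64(61.0), 48: np.float64(60.5), 52: np.float64(60.1), 53: np.float64(59.7), 47: np.float64(59.5), 46: np.float64(58.5), 54: np.float64(58.5), 45: np.float64(57.8), 55: np.float64(57.6), 44: np.float64(56.6), 56: np.float64(56.6), 43: np.float64(55.3), 57: np.float64(55.1), 58: np.float64(53.9), 59: np.float64(53.2), 42: np.float64(52.9), 0: np.float64(51.6), 41: np.float64(51.2), 40: np.float64(50.0), 1: np.float64(49.7), 39: np.float64(49.0), 2: np.float64(48.1), 38: np.float64(47.3), 3: np.float64(47.1), 37: np.float64(45.8), 4: np.float64(45.4), 36: np.float64(44.3), 5: np.float64(44.1), 6: np.float64(43.0), 35: np.float64(42.8), 34: np.float64(42.1), 7: np.float64(41.8), 10: np.float64(40.6), 33: np.float64(40.4), 8: np.float64(40.4), 9: np.float64(40.2), 11: np.float64(40.1), 12: np.float64(39.1), 32: np.float64(39.1), 31: np.float64(38
[... 1603 characters left out ...]
.float64(36.9), 18: np.float64(36.9), 19: np.float64(36.8), 16: np.float64(36.8), 29: np.float64(36.7), 17: np.float64(36.6), 27: np.float64(36.6), 20: np.float64(36.5), 26: np.float64(36.3), 21: np.float64(36.2), 22: np.float64(36.0), 23: np.float64(36.0), 25: np.float64(35.9), 24: np.float64(35.4)}
side 0.16 [0.5355 0.1695 0.1646] [0.5397 0.1617]
side 0.193 [0.5389 0.1636 0.1978] [0.5398 0.1627]
spanner_340 len 0.1987 yaw 71.5 mid [ 0.61633271 -0.32256342] origin [ 0.6416 -0.2472] width handle 0.0285 jaw w 0.0657 jaw y mid -0.0001 z 0.0113
small_spanner_305 len 0.1532 yaw 79.5 mid [ 0.5819338  -0.20611418] origin [ 0.5965 -0.128 ] width handle 0.0238 jaw w 0.0439 jaw y mid -0.0006 z 0.0096
```

Both cameras agree: nut axis at (0.540, 0.161), a corner at about 50° (mod 60). The spanner origin is about (0.642, -0.247), yaw 71.5°, with length and widths as described. Now I grip the nut.

Run:
```python
from h import *
y=np.radians(170);c=[.540,.161]
print(arm.solve_ik([*c,.24],down(y)))
arm.move_ptp([*c,.26],down(y)); print(arm.current_qpos().round(3) if hasattr(arm.current_qpos(),'round') else arm.current_qpos(),arm.current_t())
f0=np.array(arm.current_ft_force());m0=np.array(arm.current_moment());print(f0,m0)
arm.move_linear([*c,.189],rate=.08)
print("down",np.array(arm.current_ft_force())-f0)
jaws.grab()
print(arm.current_opening(),arm.current_gripper_force(),(np.array(arm.current_ft_force())-f0).round(2),(np.array(arm.current_moment())-m0).round(3),np.round(arm.current_tool_pos(),4),arm.current_t())
```

```text
[ 0.14730332  0.29471633 -0.01202343  1.26405657  0.          0.32183625]
[ 0.146  0.289  0.029  1.311 -0.     0.322] 4.4083
[-0.18371375  0.21909317 -0.08328593] [-0.03113152  0.03648134 -0.03459505]
down [-0.1122498  -0.50229537  0.34060999]
0.039771067643972875 60.542533511761576 [-1.38 -0.99  4.34] [-0.096  0.207  0.242] [0.5402 0.161  0.1897] 5.9333
```

Run:
```python
from h import *
q0=np.array(arm.current_qpos());q=q0.copy();hist=[]
for i in range(29):
    q[5]+=.05; arm.move_joints(q.tolist()); 
    m=np.array(arm.current_moment());f=np.array(arm.current_ft_force());hist.append((round(q[5]-q0[5],3),round(m[2],3),round(f[0],1),round(f[1],1),round(arm.current_t(),2)))
    if i>5 and abs(m[2])>.62: break
for h in hist[::3]+hist[-3:]: print(h)
print(arm.current_opening(),np.round(arm.current_qpos(),3))
```

```text
(np.float64(0.05), np.float64(-0.222), np.float64(-1.5), np.float64(-0.4), 6.18)
(np.float64(0.2), np.float64(-0.284), np.float64(0.2), np.float64(0.9), 6.93)
(np.float64(0.35), np.float64(-0.191), np.float64(-0.7), np.float64(1.6), 7.68)
(np.float64(0.5), np.float64(-0.259), np.float64(0.6), np.float64(2.5), 8.43)
(np.float64(0.65), np.float64(-0.223), np.float64(0.9), np.float64(5.1), 9.18)
(np.float64(0.8), np.float64(-0.231), np.float64(1.1), np.float64(5.7), 9.93)
(np.float64(0.95), np.float64(-0.231), np.float64(1.6), np.float64(4.6), 10.68)
(np.float64(1.1), np.float64(-0.276), np.float64(1.6), np.float64(6.2), 11.43)
(np.float64(1.25), np.float64(-0.231), np.float64(1.3), np.float64(5.5), 12.18)
(np.float64(1.4), np.float64(0.264), np.float64(3.1), np.float64(5.7), 12.93)
(np.float64(1.35), np.float64(-0.251), np.float64(1.5), np.float64(5.4), 12.68)
(np.float64(1.4), np.float64(0.264), np.float64(3.1), np.float64(5.7), 12.93)
(np.float64(1.45), np.float64(0.336), np.float64(2.9), np.float64(4.7), 13.18)
0.03944743876314336 [ 0.148  0.317 -0.106  1.146  0.     1.768]
```

Run:
```python
from h import *
q=np.array(arm.current_qpos());
for i in range(2):
    q[5]+=.03; arm.move_joints(q.tolist()); arm.hold(.1)
    print(round(q[5]-.322,3),np.round(arm.current_qpos()[5]-.322,3),np.round(arm.current_moment(),3),arm.current_opening())
    if arm.current_moment()[2]>.6: break
```

```text
1.476 1.475 [ 0.772 -0.207  0.737] 0.03928216920651469
```

Run:
```python
from h import *
print(np.round(arm.current_tool_pos(),4))
jaws.gripper_open()
arm.move_linear([.540,.161,.26],rate=.12)
# spanner pre-grasp
o=np.array([.6416,-.2472]);ys=np.radians(71.5);g=o-.088*np.array([np.cos(ys),np.sin(ys)])
for k in(0,np.pi):
    s=arm.solve_ik([*g,.09],down(ys+k)); print(k,None if s is None else np.round(s,2))
# future handle directions on nut: spanner yaw candidates
for yw in np.arange(-180,180,60)+30:
  for k in(0,np.pi):
    r=[]
    for t in (8,0,-32,-66):
        a=np.radians(yw+t);d=np.array([np.cos(a),np.sin(a)]);pp=np.array([.54,.161])-.088*d
        s=arm.solve_ik([*pp,.19],down(a+k)); r.append(None if s is None else round(float(s[5]),2))
    print(yw,round(k,1),r)
y=ys
arm.move_ptp([*g,.12],down(ys))
print(arm.current_t(),np.round(arm.current_qpos(),2))
T=cams.capture("top");S=cams.capture("side")
cv2.imwrite("pics/a.png",np.hstack([cv2.resize(T["frame"][150:260,300:450],(400,293)),cv2.resize(T["frame"][185:245,125:190],(390,293))  if 0 else cv2.resize(T["frame"][185:245,125:190],(318,293))]))
for n,l in(("top",[T]),("side",[S])):
    b=hexfit(l,(.540,.161),rng=.002); print(n,np.degrees(b[:8,1]).round(),b[:8,0].round(1),b[0,2:4])
```

```text
[0.5406 0.1614 0.1898]
0 [-0.61  0.63  0.14  1.08  0.    1.28]
3.141592653589793 [-0.61  0.63  0.14  1.08 -0.   -1.86]
-150 0 [-0.45, -0.33, 0.16, 0.68]
-150 3.1 [2.69, 2.82, -2.98, -2.47]
-90 0 [-1.41, -1.27, -0.76, -0.23]
-90 3.1 [1.73, 1.87, 2.38, 2.91]
-30 0 [-2.52, -2.36, -1.76, -1.17]
-30 3.1 [0.62, 0.78, 1.38, 1.97]
30 0 [2.54, 2.7, -2.93, -2.24]
30 3.1 [-0.61, -0.44, 0.22, 0.9]
90 0 [1.42, 1.56, 2.14, 2.82]
90 3.1 [-1.72, -1.58, -1.0, -0.32]
150 0 [0.46, 0.58, 1.09, 1.66]
150 3.1 [-2.68, -2.56, -2.05, -1.48]
16.6583 [-0.61  0.61  0.18  1.14  0.    1.28]
top [27. 28. 26. 29. 28. 27. 30. 25.] [58.8 58.6 58.3 57.8 57.4 57.2 57.1 57. ] [0.541 0.161]
side [28. 27. 29. 26. 29. 30. 28. 30.] [54.2 54.1 53.8 53.7 53.7 53.6 53.5 53.3] [0.539 0.163]
```

View pics/a.png

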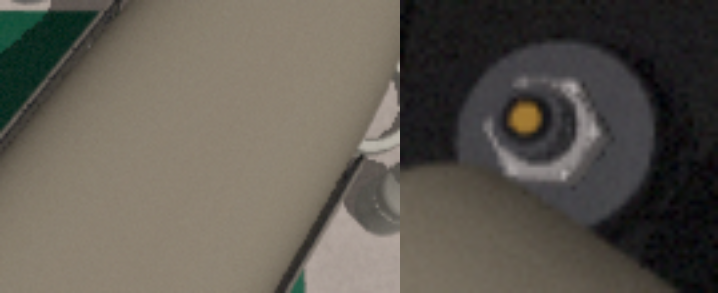

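Nut is snug: torque rose to 0.74 N m, and its corner is now at 27.5° (mod 60) in both cameras, a turn of about 1.44 rad. The picture shows the nut unobstructed at (545,130), with the arm hiding the spanner. Pick up the spanner.

Run:
```python
from h import *
f0=np.array(arm.current_ft_force())
p=np.array(arm.current_tool_pos())
arm.move_linear([p[0],p[1],.05],rate=.12)
arm.move_linear([p[0],p[1],.025],rate=.05)
print("dF",(np.array(arm.current_ft_force())-f0).round(2))
jaws.grab()
print(arm.current_opening(),arm.current_gripper_force(),(np.array(arm.current_ft_force())-f0).round(2),np.round(arm.current_tool_pos(),4))
arm.move_linear([p[0],p[1],.045],rate=.04)
arm.hold(.2);print((np.array(arm.current_ft_force())-f0).round(2),np.round(arm.current_moment(),3),arm.current_opening())
arm.move_linear([p[0],p[1],.26],rate=.15)
# to a place clear of the lamp where both cameras can see
a=np.radians(147.5);d=np.array([np.cos(a),np.sin(a)]);N=np.array([.540,.161])
g=N-(.088+.062)*d
arm.move_ptp([*g,.26],down(a))
print(arm.current_t(),np.round(arm.current_qpos(),2),arm.current_opening(),np.round(arm.current_tool_pos(),4))
for n in("top","side"):
    P=cams.capture(n);w=cloud(P);np.savez(f"{n}1.npz",w=w,**{k:np.array(v) for k,v in P.items()})
    cv2.imwrite(f"pics/{n}1.png",P["frame"][100:420,60:460])
```

```text
dF [-0.46  0.01 -0.57]
0.022297322714044762 60.45421242713928 [-0.73 -1.7   3.19] [ 0.6147 -0.3296  0.0255]
[-1.48  0.68 -2.68] [ 0.037  0.045 -0.045] 0.022170815031861003
22.6917 [-0.    0.51  0.36  1.42 -0.    0.57] 0.02230107886655241 [0.6668 0.0792 0.2599]
```

View pics/side1.png

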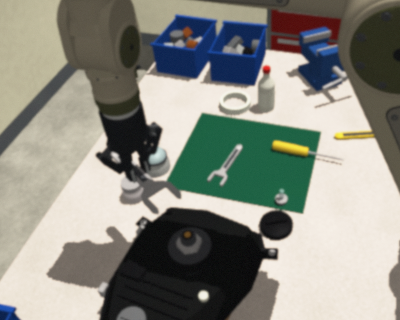

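The spanner is held at crop (150,187) with its head pointing toward the nut. I'll measure the held jaw by depth.

Run:
```python
from h import *
a=np.radians(147.5);d=np.array([np.cos(a),np.sin(a)]);n=np.array([-d[1],d[0]]);t=np.array([.6668,.0792])
for nm in("top","side"):
    w=np.load(nm+"1.npz")["w"];x=(w[...,:2]-t)@d;y=(w[...,:2]-t)@n
    m=(w[...,2]>.228)&(w[...,2]<.262)&(x>.045)&(x<.125)&(np.abs(y)<.045)
    X,Y,Z=x[m],y[m],w[...,2][m];print(nm,m.sum())
    if m.sum()<10: continue
    print(" tips x",np.sort(X)[-5:].round(4),"y range",Y.min().round(4),Y.max().round(4),"mid",((Y.min()+Y.max())/2).round(4))
    T=X>.09; 
    for s in(1,-1):
        q=T&(Y*s>0); print("  prong",s,q.sum(),"x max",X[q].max().round(4),"y",Y[q].min().round(4),Y[q].max().round(4),"z",np.median(Z[q]).round(4))
    mid=np.abs(Y)<.012; print("  floor x max",np.sort(X[mid])[-4:].round(4)," z fit slope x,y:",np.linalg.lstsq(np.c_[X,Y,np.ones_like(X)],Z,rcond=None)[0].round(4))
```

```text
top 562
 tips x [0.1008 0.1009 0.1013 0.1015 0.1018] y range -0.0325 0.0335 mid 0.0005
  prong 1 44 x max 0.1018 y 0.0208 0.0327 z 0.2453
  prong -1 43 x max 0.1013 y -0.032 -0.0199 z 0.2461
  floor x max [0.0587 0.0587 0.0589 0.0589]  z fit slope x,y: [-0.0225 -0.0057  0.2466]
side 508
 tips x [0.1034 0.1035 0.1039 0.1042 0.1042] y range -0.0327 0.0324 mid -0.0001
  prong 1 44 x max 0.1039 y 0.0209 0.0313 z 0.2458
  prong -1 50 x max 0.1042 y -0.0323 -0.0218 z 0.2454
  floor x max [0.0614 0.0617 0.062  0.0621]  z fit slope x,y: [-0.0214  0.0125  0.2467]
```

```bash
cat >> h.py <<'E'
N=np.array([.5405,.1614]);L=.085;ZT=.1935
def dirv(a): return np.array([np.cos(a),np.sin(a)])
E
python3 - <<'E'
from h import *
a=np.radians(147.5);d=dirv(a);n=np.array([-d[1],d[0]])
f0=np.array(arm.current_ft_force())
arm.move_linear([*(N-(L+.062)*d),ZT],down(a),rate=.12)
print("z",(np.array(arm.current_ft_force())-f0).round(1))
for s in(.045,.038,.032,.027,.022,.017,.012,.007,.002):
    arm.move_linear([*(N-(L+s)*d),ZT],rate=.04)
    f=np.array(arm.current_ft_force())-f0; fl=(f[:2]@d,f[:2]@n,f[2],arm.current_moment()[2]);print(s,np.round(fl,2))
    if abs(fl[0])>12 or abs(fl[1])>15 or abs(fl[2])>15: break
print(np.round(arm.current_tool_pos(),4),arm.current_t(),arm.current_opening())
E
```

```text
z [0.8 0.3 0.9]
0.045 [-0.63 -0.49  0.85  0.  ]
0.038 [ 0.31 -0.69  0.32 -0.03]
0.032 [-0.38 -0.25  0.41 -0.02]
0.027 [-0.21 -0.67 -0.48  0.02]
0.022 [-0.62 -0.55 -0.18  0.01]
0.017 [ 0.2  -0.23  0.25  0.01]
0.012 [ 0.85 -1.02 -0.07 -0.02]
0.007 [ 0.23 -1.   -0.01  0.01]
0.002 [-0.91 -1.04  1.    0.04]
[0.6136 0.1148 0.1936] 26.35 0.021832855632503215
```

Run:
```python
from h import *
a0=np.radians(147.5);f0=np.array(arm.current_ft_force());eng=None;th=0
while True:
    lim=1.09 if eng is None else min(1.14,eng+1.02)
    if th>=lim-1e-6: break
    th=min(th+(.025 if eng is None else .06),lim)
    a=a0-th;d=dirv(a);n=np.array([-d[1],d[0]])
    arm.move_linear([*(N-(L+.002)*d),ZT],down(a),rate=.06)
    f=np.array(arm.current_ft_force())-f0;m=arm.current_moment()[2]
    tq=m-.087*(f[:2]@n)   # moment about nut axis
    print(round(th,3),np.round([f[:2]@d,f[:2]@n,f[2],m,tq],2))
    if eng is None and abs(tq)>.55: eng=th
    if np.linalg.norm(f)>60: print("stop");break
print(eng,np.round(arm.current_tool_pos(),4),arm.current_t(),arm.current_opening(),np.round(arm.current_qpos(),2))
l=[]
for nm in("top","side"):
    P=cams.capture(nm); cv2.imwrite(f"pics/{nm}2.png",cv2.resize(P["frame"][185:245,110:205] if nm=="top" else P["frame"][300:390,190:320],None,fx=5,fy=5))
    b=hexfit([P],N,rng=.002); print(nm,np.degrees(b[:6,1]).round(),b[:6,0].round(1))
```

```text
0.025 [ 1.53  0.87  0.41 -0.04 -0.11]
0.05 [ 0.9   1.17 -0.07 -0.02 -0.12]
0.075 [ 0.72 -0.01 -0.94 -0.01 -0.01]
0.1 [ 1.06  0.72 -0.93  0.04 -0.03]
0.125 [ 0.24  0.57 -0.45  0.06  0.01]
0.15 [ 0.32 -0.89 -1.1   0.2   0.28]
0.175 [ 0.16 -1.63 -1.78  0.34  0.48]
0.2 [-1.24 -2.7  -1.39  0.39  0.63]
0.26 [-1.45 -3.17 -0.59  0.14  0.42]
0.32 [-1.73 -4.05 -1.48  0.15  0.51]
0.38 [-2.26 -3.2  -1.45  0.16  0.44]
0.44 [-3.04 -2.62 -1.36  0.17  0.4 ]
0.5 [-2.54 -3.65 -0.52  0.19  0.51]
0.56 [-1.81 -4.6  -1.16  0.11  0.51]
0.62 [-1.25 -4.93 -0.73  0.11  0.54]
0.68 [-1.61 -4.09 -1.26  0.09  0.44]
0.74 [-1.44 -3.85 -1.82  0.01  0.34]
0.8 [-0.65 -4.58 -1.13 -0.01  0.39]
0.86 [-0.78 -5.04 -1.06  0.03  0.47]
0.92 [ 0.05 -6.17 -1.61  0.04  0.58]
0.98 [-0.26 -5.11  0.08  0.05  0.5 ]
1.04 [ 1.03 -5.05 -0.74  0.04  0.48]
1.1 [ 0.17 -4.12 -1.26  0.03  0.39]
1.14 [ 0.48 -5.12 -2.    0.03  0.47]
0.19999999999999998 [0.5294 0.0751 0.1938] 32.35 0.021783612323694128 [-0.01  0.26 -0.17  1.14 -0.    1.69]
top [29. 34. 28. 29. 29. 23.] [2.1 2.1 1.9 1.9 1.9 1.8]
side [23. 28. 27. 26. 30. 29.] [5.5 5.5 5.5 5.4 5.4 5.4]
```

Run:
```python
from h import *
t=np.array(arm.current_tool_pos())[:2];a=np.radians(147.5)-1.14;d=dirv(a);n=np.array([-d[1],d[0]])
for nm in("top","side"):
    P=cams.capture(nm);w=cloud(P);x=(w[...,:2]-N)@d;y=(w[...,:2]-N)@n
    m=(w[...,2]>.172)&(w[...,2]<.1835)&(x>-.19)&(x<.03)&(np.abs(y)<.05)
    pr=m&(np.abs(y)>.0215)&(x>-.03);X,Y=x[pr],y[pr]
    print(nm,m.sum(),"prong outer y by side",[(s,(X[Y*s>0]).max().round(4) if (Y*s>0).any() else None,np.polyfit(*[v for v in zip(*[(xx,(Y*s)[(np.abs(X-xx)<.002)&(Y*s>0)].max()) for xx in np.arange(-.012,.013,.003) if ((np.abs(X-xx)<.002)&(Y*s>0)).any()])],1).round(4)) for s in(1,-1) if (Y*s>0).sum()>20])
    h=m&(np.abs(y)<.03)&(x<-.11);print(" handle pts",h.sum(), (np.polyfit(x[h],y[h],1).round(4) if h.sum()>20 else None))
```

```text
top 803 prong outer y by side [(1, np.float64(0.014), array([-0.0946,  0.0313]))]
 handle pts 423 [ 0.0053 -0.0001]
side 1013 prong outer y by side [(1, np.float64(0.016), array([0.0225, 0.0332])), (-1, np.float64(0.0165), array([-0.0768,  0.0297]))]
 handle pts 52 [0.0131 0.0071]
```

View pics/side2.png

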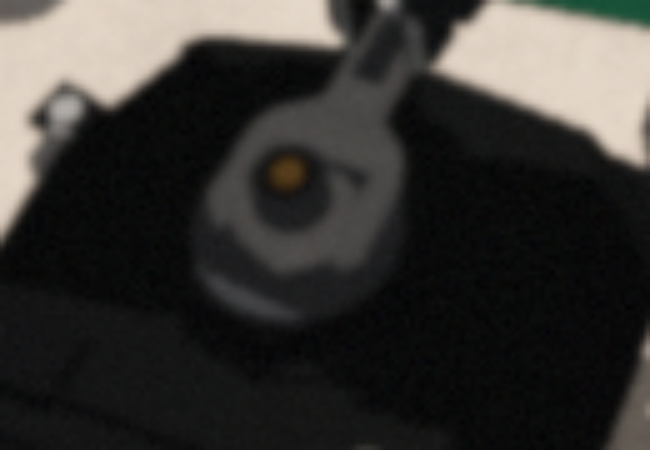

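Run:
```python
from h import *
a0=np.radians(147.5);f0=np.array(arm.current_ft_force())
def go(th,r=.002,z=ZT,rate=.05):
    a=a0-th;d=dirv(a);arm.move_linear([*(N-(L+r)*d),z],down(a),rate=rate)
    f=np.array(arm.current_ft_force());n=np.array([-d[1],d[0]]);print(round(th,3),r,np.round([f[:2]@d,f[:2]@n,f[2],arm.current_moment()[2]],2))
go(1.18);arm.hold(.2);go(1.14);go(1.10)
for r in(.008,.016,.025,.035,.065): go(1.10,r)
go(1.10,.075,.26,.12)
print(arm.current_t(),np.round(arm.current_tool_pos(),4),arm.current_opening())
for nm in("top","side"):
    P=cams.capture(nm)
    b=hexfit([P],(.540,.161),rng=.002); print(nm,np.degrees(b[:6,1]).round(),b[:6,0].round(1))
    if nm=="top": cv2.imwrite("pics/top3.png",cv2.resize(P["frame"][170:260,110:245],None,fx=5,fy=5))
```

```text
1.18 0.002 [ 1.23 -6.87 -3.97  0.05]
1.14 0.002 [ 0.02 -5.5  -2.91  0.01]
1.1 0.002 [-2.36 -4.73 -3.18 -0.32]
1.1 0.008 [ 0.17 -3.98 -3.3  -0.28]
1.1 0.016 [-1.42 -2.97 -2.81 -0.22]
1.1 0.025 [ 0.14 -0.24 -3.19 -0.05]
1.1 0.035 [ 0.71 -0.65 -3.04  0.02]
1.1 0.065 [ 0.63 -0.28 -2.75 -0.04]
1.1 0.075 [-0.72 -0.69 -2.49  0.04]
36.2167 [0.5248 0.0023 0.2594] 0.021939362454825754
top [36. 37. 31. 30. 35. 33.] [4.2 4.1 4.  4.  4.  4. ]
side [29. 28. 27. 31. 30. 32.] [50.6 50.5 50.2 50.1 50.  50. ]
```

View pics/top3.png

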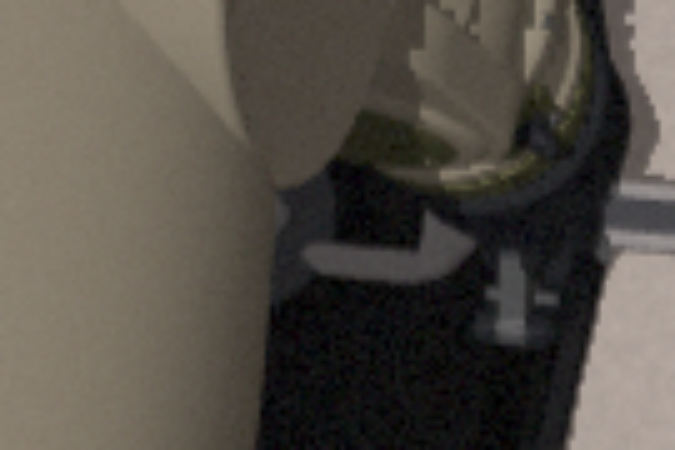

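The side camera (the top view is hidden by the arm) shows the nut's corner at about 29°, one flat on from 27.5°, as intended. Now I lay the spanner back.

Run:
```python
from h import *
ys=np.radians(71.5)
g=[.6137,-.3306]
arm.move_ptp([*g,.20],down(ys))
f0=np.array(arm.current_ft_force())
arm.move_linear([*g,.045],rate=.12)
for z in(.034,.030,.0275,.026,.025):
    arm.move_linear([*g,z],rate=.03);f=(np.array(arm.current_ft_force())-f0).round(2);print(z,f)
    if f[2]>4: break
jaws.gripper_open();arm.hold(.3)
arm.move_linear([*g,.15],rate=.12)
arm.move_ptp([.30,-.45,.30],down(ys))
print(arm.current_t(),np.round(arm.current_tool_pos(),3))
o=[]
for nm in("top","side"):
    P=cams.capture(nm);w=cloud(P)
    for r in cams.spot_in(P,"spanner")[:3]: print(nm,np.round(r["point"],3),round(r["confidence"],2))
    b=hexfit([P],(.540,.161),rng=.002); print(nm,np.degrees(b[:6,1]).round(),b[:6,0].round(1))
    if nm=="top":
        for x in cams.cut_out(P,"spanner"):
            m=x["mask"]&(w[...,2]>.0065)
            Q=w[m]
            if abs(Q[:,0].mean()-.61)<.05:
                print("plane",np.linalg.lstsq(np.c_[Q[:,:2]-Q[:,:2].mean(0),np.ones(len(Q))],Q[:,2],rcond=None)[0].round(4))
        cv2.imwrite("pics/end.png",P["frame"])
```

```text
0.034 [-0.64  0.15 -0.  ]
0.03 [ 0.01  0.94 -1.22]
0.0275 [ 0.22  0.32 -0.61]
0.026 [-0.47 -0.07 -1.61]
0.025 [-1.06  1.74  3.29]
44.125 [ 0.301 -0.45   0.299]
top [ 0.614 -0.316  0.014] 0.85
top [ 0.215 -0.413  0.008] 0.66
top [0.528 0.151 0.181] 0.51
top [32. 31. 33. 30. 34. 29.] [62.9 62.4 62.1 61.3 60.8 60.3]
plane [-0.0051  0.0024  0.0112]
side [ 0.277 -0.394  0.01 ] 0.59
side [ 0.618 -0.301  0.015] 0.58
side [ 0.415 -0.112  0.012] 0.31
side [31. 32. 30. 29. 33. 32.] [52.2 52.2 52.  51.9 51.9 51.9]
```

View pics/end.png

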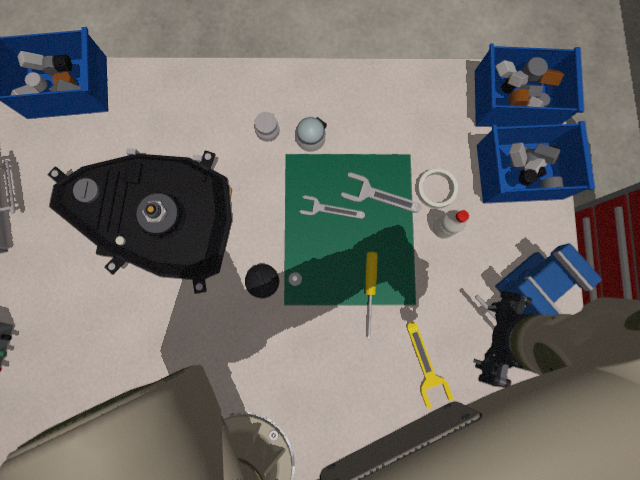

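Run:
```python
from h import *
print(np.round(arm.current_ft_force(),2),arm.finish_job())
```

```text
the job is handed in; nothing more can be done
[0.2  0.4  0.57] None
```

The job is handed in at about 44 s: the nut was run down by hand to snug, then tightened about 1.0 rad (one flat) by camera estimate, and the spanner lies flat on the green mat with nothing else visibly moved; the judge's verdict was not shown.

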